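Interleave, stack and hold the dusting stencil

TASK

Make up the shortbread stack for dusting: lay the corrugated pad squarely on the slab that is already in the steel stand, then set the other slab squarely on the pad, between the stand's ends. Then pick up the steel stencil by its upright grip, bring it across without disturbing the tin, jar and glass in between, and finish while still holding it level, about a centimetre above the top slab, lined up with it and centred, never touching that slab, so that a colleague can shake cocoa through it.

Things in the scene. Friction and masses are not known exactly. Their poses are not given: they have to be found in the camera images.
- stand: open-sided bent-steel loaf stand, 66 mm (x) by about 130 mm (y), standing on the worktop; origin on its underside, centre. Its floor is 4 mm above the origin, 110 mm long along y between two upturned ends (across y) that lean outward by 0.1 rad, 3 mm thick, with rolled lips up to 61 mm high; the two long sides (facing x and -x) are open. It is loose, 0.6 kg.
- slab_low_centre (a point): centre of the shortbread slab already lying in the stand: pale baked slab 60 mm (x) by 100 mm (y) by 16 mm thick, scored into five fingers, its long axis y along the stand's y; about 100 g. Its top is 20 mm above the stand's origin.
- pad_centre (a point): centre of the double-wall corrugated brown cardboard interleaf pad, a stiff flat sheet 60 mm (x) by 100 mm (y) by 7 mm thick, about 35 g, lying alone flat on the worktop at one of two places (beyond the stand, or to the right of it; the other slab is at the other one). Picked up across its 60 mm width.
- slab_next_centre (a point): centre of the other shortbread slab (same make and size as the one in the stand: 60 mm in x, 100 mm in y, 16 mm thick, about 100 g), lying alone on the worktop. z up; it looks the same turned half round.
- stencil_plate (a point): centre of the underside of the stencil's plate: a 2 mm steel plate 60 mm (x) by 96 mm (y) with a lattice cut out, lying flat on the worktop to the robot's right; x, y, z axes are the plate's. A 30 mm wide strap at plate level runs out from the middle of the long side at -x and carries the grip. Lined up means its long axis y along the slab's y, either way round. Mass about 90 g.
- stencil_grip (a point): centre of the stencil's upright black grip: a block 12 mm thick (x), 36 mm wide (y) and 40 mm tall, from 9 to 49 mm above the plate's underside; this point is at x = -58 mm, y = 0, z = 29 mm of the plate point's frame. Taken from above, fingers closing along x.
- tin: upright food tin, 75 mm across, 110 mm tall, between the stencil and the stand; origin at the centre of its foot. A bystander.
- cocoa: upright shaker jar with a black cap, 45 mm across, 105 mm tall, beside the tin; origin at the centre of its foot. A bystander.
- beaker: small clear glass, 48 mm across, 60 mm tall, beside the tin on the robot's side; origin at the centre of its foot. A bystander.
- oven_corner (a point): nearest lower corner of a fixed microwave oven, 277 mm tall, that stands behind the work: its upright near wall starts here and runs 0.36 m to the robot's right and 0.06 m farther away, just beyond the tin and jar; its control panel with dials (20 mm proud) faces the robot's left from here. Keep the gripper and wrist in front of it. Its open door is beyond all the work things.

How it is judged (in metres and radians):
On the way, in this order (a step that is already met when the one before it is completed fails the run):
1. the pad lies flat on the lower slab in the stand, let go (x of slab_low_centre in the frame of stand between -0.012 and 0.012 m and y of slab_low_centre in the frame of stand between -0.01 and 0.01 m and z of slab_low_centre in the frame of stand between 0.009 and 0.015 m and angle between the y axis of each of slab_low_centre, pad_centre and the y axis of stand, either way round below 0.15 rad and angle between each of slab_low_centre, pad_centre's own z axis and vertical below 0.06 rad and x of pad_centre in the frame of stand between -0.012 and 0.012 m and y of pad_centre in the frame of stand between -0.01 and 0.01 m and z of pad_centre in the frame of stand between 0.0205 and 0.0265 m and contact force between each of slab_next, pad, slab_low, stand and the fingers below 0.05 N), for 0.2 s.
2. the other slab lies flat on the pad in the stand, let go (all of step 1 and x of slab_next_centre in the frame of stand between -0.012 and 0.012 m and y of slab_next_centre in the frame of stand between -0.01 and 0.01 m and z of slab_next_centre in the frame of stand between 0.032 and 0.038 m and angle between the y axis of slab_next_centre and the y axis of stand, either way round below 0.15 rad and angle between slab_next_centre's own z axis and vertical below 0.06 rad), for 0.2 s.
At the end, for the whole second after the job is handed in: Slab, pad, slab lie flat in the stand (12 mm across, 10 mm along, 0.15 rad), let go; the fingers hold the stencil still by its grip (40 mm), its underside 3 to 18 mm above the top slab, centred to 8 mm, lined up (either way round) and level to 0.1 rad, touching none of it (all of step 2 and x of stencil_plate in the frame of slab_next_centre between -0.008 and 0.008 m and y of stencil_plate in the frame of slab_next_centre between -0.008 and 0.008 m and z of stencil_plate in the frame of slab_next_centre between 0.011 and 0.026 m and angle between the y axis of stencil_plate and the y axis of slab_next_centre, either way round below 0.1 rad and angle between stencil_plate's own z axis and vertical below 0.1 rad and contact force between stencil and the fingers above 1 N and distance between the grasp point and stencil_grip below 0.04 m and linear speed of stencil below 0.02 m/s and contact force between stencil and slab_next below 0.05 N and contact force between stencil and stand below 0.05 N and contact force between stencil and pad below 0.05 N and contact force between stencil and slab_low below 0.05 N and contact force between stencil and tin below 0.05 N and contact force between stencil and cocoa below 0.05 N and contact force between stencil and beaker below 0.05 N); the arm keeps its last pose, push and grip.
It fails at once if the big food tin is pushed more than 25 mm or tipped (distance of tin from where it was at the start of the episode above 0.025 m or angle between tin's own z axis and vertical above 0.35 rad).
It fails at once if the black-capped shaker jar is pushed more than 25 mm or tipped (distance of cocoa from where it was at the start of the episode above 0.025 m or angle between cocoa's own z axis and vertical above 0.35 rad).
It fails at once if the little clear glass is pushed more than 25 mm or tipped (distance of beaker from where it was at the start of the episode above 0.025 m or angle between beaker's own z axis and vertical above 0.35 rad).
It fails at once if the stand is pushed more than 30 mm (distance of stand from where it was at the start of the episode above 0.03 m).
It fails at once if the stencil touches the top slab (contact force between stencil and slab_next above 0.3 N).
It also fails if it takes over 66 s, if anything falls off the work surface, if the arm or the gripper's body presses on something with over 40 N, if the wrist force passes 120 N, or if a joint passes its speed limit or range.

ROBOT

A 6-joint arm with a two-finger parallel gripper is mounted at the origin on a cart in front of the work surface, level with it; the furniture and walls round the work are solid. World frame = base frame: x ahead of the robot, y to its left, z up, the work surface at z = 0. Lengths are in m, angles in degrees, forces in N, time in s.
With the tool pointing down it reaches from about 0.4 to 0.925 m from the base axis. Payload 3.4 kg.
Tool frame: the origin (TCP) lies between the finger pads; the fingertips stand 17 mm ahead of it and the grasp point (between the pads) lies 2 mm behind it; z points along the fingers, y is the line along which they close (so a half turn about z gives the same grasp; the last joint's range is limited). The gripper opens to 85 mm and grips with 20 to 120 N. Pads are 22 mm wide; open, the fingers measure 114 mm over their backs; the gripper's body (76 mm by 85 mm) begins 54 mm behind the grasp point. The pads swing forward as they close: fully open they stand 13 mm farther back than shut.
Start: joints at [71.075, 17.578, 86.31, -0, 76.112, -4.211], TCP at [0.146, 0.556, 0.248] pointing down, gripper open.
Joint ranges: [-179.03, 179.03], [-60, 130.46], [8.19, 133.38], [-81.62, 261.62], [5.75, 156.47], [-153.77, 153.77]. Speed limits (degrees/s): [147.25, 147.25, 180, 180, 180, 180].

INTERFACE

Orientations are given as a 3x3 rotation matrix whose columns are the frame's x, y, z axes.
In Python, from rig import manip, imaging, ticket, nets gives the robot as it stands.
- The arm moves only by the tool move_arm, never from a script. Its argument "steps" is text: rows parted by semicolons, each of 6 numbers parted by spaces: the shift along the tool's x, y, z in cm, then the turn, a rotation vector about the tool's x, y, z in degrees. In form: tx ty tz ax ay az; .... A call has 1 to 5 rows; each row shifts and turns the commanded pose from where the row before left it, along the tool's axes as they then stand; what a row does not reach is not made up. A row lasts 1/12 s, in which the tool goes at most 41.7 mm and 7.16 degrees, less where a joint would pass 70% of its speed; a pose out of reach is approached as far as the arm can. A call with a gripper value outside its range is refused whole. "hand" is the opening, from -1 (shut) to 1 (fully open), set as the call begins (left out, the last holds). The fingers move at their own pace and stop on an object; "grip_force" is the grip in N (left out, the last holds). Time passes only in rows, so rows that do not move let the fingers close. It gives the time, the measured TCP pose, the force, the opening and the grip force at its end, in the units of the state.
- manip.observe(): the state, without advancing time (a new reading comes with each control period).
- imaging.snapshot(name): name is "side" or "top" or "wrist"; returns the picture (480x640x3 uint8, red, green, blue); there is no depth.
- imaging.camera_params(name): a dict with "camera_matrix" (3x3 intrinsics, pixels), "dist_coeffs" ([k1, k2, p1, p2, k3] as OpenCV has them; the pictures are not rectified), "R" (3x3) and "t" (3): a world point X has camera coordinates R X + t. Camera axes: x right, y down, z forward; pixel columns grow to the right and rows downward; lengths in m; the calibration is good to about 2 mm. A picture is of the moment at which its call begins: read the wrist's pose just before it. camera_params takes no time and is no camera call; for the wrist camera it gives the pose at the moment of the call.
- ticket.job_done(): hands the job in; it is judged then, once.
Trained networks look in the newest picture that a camera, given by its name, has taken for a name from the list of things; names that differ only in an ending like _2 or _b are one class to them, and where a whole thing is asked for, a point or a joint stands for the part that bears it (a point fixed in the world has none). Each returns a list of dicts, best first, with "confidence" (0 to 1); they miss things now and then, are a little off and sometimes report something else, mostly with a low value. They report only what shows in the picture. A call takes as long as a camera call.
- nets.silhouettes(name, camera): "pixels" (480x640 bool, what is visible of it).
- nets.pinpoint(name, camera): "at" ([x, y, z] in m, in the coordinates of the camera as it stood for that picture, good to about 4 mm: a listed point, or the origin of a listed thing).
The state is a dict: "clock": time; "q": joint angles; "dq": joint speeds; "effort": joint torques, N m; "tcp_pos": TCP position; "ee_rot": TCP orientation; "ft_force": force on the tool from outside, world axes, zero at the start; "moment": the same for the moment, N m; "opening": opening from 0.0 (shut) to 1.0 (fully open); "finger_force": force on a finger pad.
Only numpy, scipy, OpenCV 4.12 (cv2) and the standard library are available. Lean on these libraries where they do the work, as an engineer would, in place of code of your own. Each camera call takes 0.05 s, during which the arm holds its last target. There are 200 camera calls.

## Working session

There is one attempt and no reset: what is moved stays moved. The work goes in short steps, Python scripts to look and compute and a tool call to move; the robot and the scene stay as the last step left them, time stands still between calls to the robot, and variables do not carry over. Pictures are saved under pics/ and viewed, at most 14 in all, crops included, and the job is handed in when it is done.

Besides the shell and the picture viewer there is one more tool, called after "Call:" as name(argument=value, ...) on one line, values as JSON. move_arm: Moves the arm, as the interface text tells. Its arguments: {"type":"object","properties":{"steps":{"type":"string"},"hand":{"type":"number"},"grip_force":{"type":"number"}},"required":["steps"]}

```bash
mkdir -p pics; cat > h.py <<'E'
import numpy as np, cv2
from rig import manip, imaging, ticket, nets
def world(cam, at, P=None):
    P=P or imaging.camera_params(cam); return np.array(P["R"]).T@(np.array(at)-np.array(P["t"]))
def ray(cam, uv, z, P=None):
    P=P or imaging.camera_params(cam)
    K=np.array(P["camera_matrix"]);d=np.array(P["dist_coeffs"],float)
    p=cv2.undistortPoints(np.array(uv,float).reshape(-1,1,2),K,d).reshape(-1,2)
    R=np.array(P["R"]);c=-R.T@np.array(P["t"])
    D=np.c_[p,np.ones(len(p))]@R
    return c+D*((z-c[2])/D[:,2])[:,None]
def rect(cam,name,z,P=None):
    s=nets.silhouettes(name,cam)
    out=[]
    for r in s[:2]:
        m=np.array(r["pixels"]).astype(np.uint8)
        c,_=cv2.findContours(m,cv2.RETR_EXTERNAL,cv2.CHAIN_APPROX_NONE)
        c=max(c,key=cv2.contourArea).reshape(-1,2)
        w=ray(cam,c,z,P)[:,:2]
        b=cv2.minAreaRect((w*1000).astype(np.float32))
        bp=cv2.boxPoints(b); e=bp[1]-bp[0]; f=bp[2]-bp[1]
        if np.hypot(*f)>np.hypot(*e): e=f
        out.append((round(r["confidence"],2),np.round(b[0],1),np.round(b[1],1),"long axis deg",round(np.degrees(np.arctan2(e[1],e[0]))%180,1)))
    return out
def save(im,n): cv2.imwrite("pics/"+n,cv2.cvtColor(im,cv2.COLOR_RGB2BGR))
E
python3 - <<'E'
from h import *
np.set_printoptions(precision=4,suppress=True)
s=manip.observe();print(s["clock"],s["tcp_pos"],np.array(s["ee_rot"]),s["opening"])
a=imaging.snapshot("top");save(a,"top0.png");b=imaging.snapshot("side");save(b,"side0.png")
for n in ["stand","slab_low_centre","pad_centre","slab_next_centre","stencil_plate","stencil_grip","tin","cocoa","beaker","oven_corner"]:
  for c in ["top","side"]:
    print(n,c,[(round(r["confidence"],2),world(c,r["at"])) for r in nets.pinpoint(n,c)[:3]])
print(manip.observe()["clock"])
E
```

```text
0.0 [0.1458 0.5555 0.2474] [[-0.9672  0.254  -0.0007]
 [ 0.254   0.9672 -0.002 ]
 [ 0.0002 -0.0021 -1.    ]] 1.0036983848223735
stand top [(0.95, array([ 0.4409,  0.2719, -0.0034]))]
stand side [(0.98, array([0.4354, 0.2778, 0.0005]))]
slab_low_centre top [(0.88, array([0.4365, 0.2765, 0.0093]))]
slab_low_centre side [(0.7, array([0.4363, 0.2773, 0.0087]))]
pad_centre top [(0.64, array([0.6036, 0.3572, 0.0103]))]
pad_centre side [(0.68, array([0.4359, 0.2813, 0.0121])), (0.57, array([0.6061, 0.3597, 0.0054])), (0.53, array([0.4363, 0.2761, 0.0006]))]
slab_next_centre top [(0.73, array([0.4484, 0.1257, 0.0084]))]
slab_next_centre side [(0.56, array([0.4511, 0.132 , 0.0104]))]
stencil_plate top [(0.97, array([ 0.495 , -0.2049, -0.0033])), (0.44, array([0.5667, 0.2214, 0.0166]))]
stencil_plate side [(0.93, array([ 0.4914, -0.21  , -0.    ]))]
stencil_grip top [(0.97, array([ 0.4413, -0.202 ,  0.0314]))]
stencil_grip side [(0.97, array([ 0.4377, -0.2019,  0.0329]))]
tin top [(0.97, array([ 0.4957, -0.0293, -0.0008])), (0.22, array([0.4342, 0.2778, 0.011 ]))]
tin side [(0.68, array([ 0.4963, -0.0231,  0.0014])), (0.5, array([0.5687, 0.2212, 0.0156]))]
cocoa top [(0.72, array([ 0.5676, -0.0414,  0.0006]))]
cocoa side []
beaker top [(0.55, array([ 0.4175, -0.016 , -0.0004]))]
beaker side [(0.62, array([ 0.4113, -0.0113, -0.001 ])), (0.55, array([ 0.4951, -0.0204,  0.0018]))]
oven_corner top [(0.79, array([0.5652, 0.2214, 0.0169]))]
oven_corner side [(0.68, array([0.5701, 0.2237, 0.0156]))]
1.1
```

View pics/top0.png

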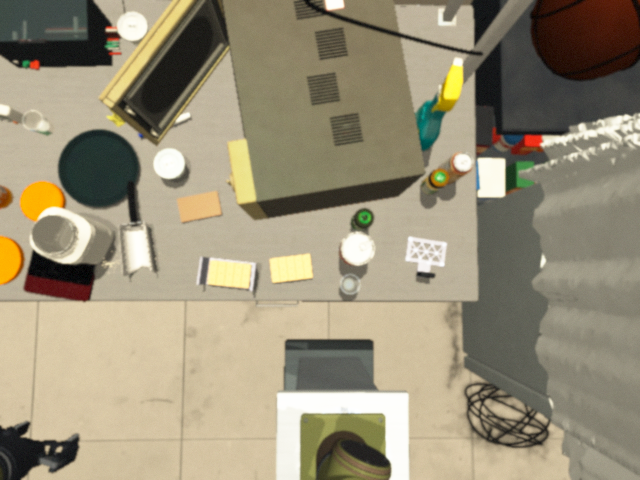

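View pics/side0.png

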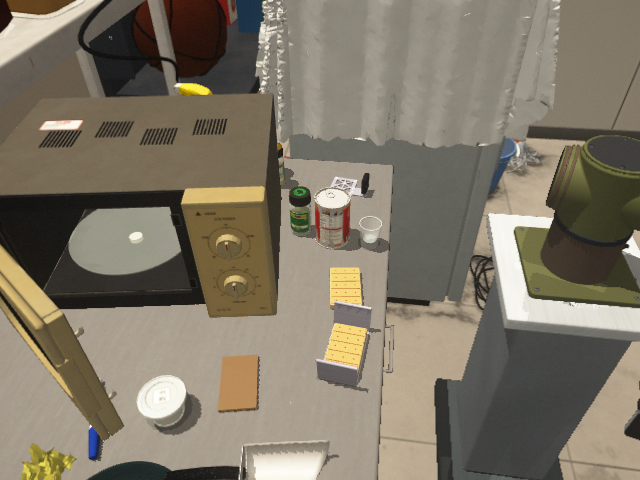

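```bash
python3 - <<'E'
from h import *
for n,z in [("slab_low_centre",.02),("pad_centre",.007),("slab_next_centre",.016),("stencil_plate",.002),("stencil_grip",.049),("stand",.02)]:
  for c in ["top","side"]:
    print(n,c,rect(c,n,z))
print(imaging.camera_params("wrist"))
print(manip.observe()["clock"])
E
```

```text
slab_low_centre top [(0.88, array([436.3, 274.2]), array([101. ,  59.8]), 'long axis deg', np.float32(84.6))]
slab_low_centre side [(0.97, array([436.9, 276.3]), array([95.9, 61.1]), 'long axis deg', np.float32(85.2))]
pad_centre top [(0.55, array([602.2, 355.3]), array([ 65.6, 107.2]), 'long axis deg', np.float32(100.3))]
pad_centre side [(0.76, array([603.1, 358.3]), array([ 63.6, 107.1]), 'long axis deg', np.float32(101.5))]
slab_next_centre top [(0.69, array([451.2, 126.4]), array([59.7, 98.9]), 'long axis deg', np.float32(97.7))]
slab_next_centre side [(0.61, array([450.9, 136.8]), array([ 58.9, 107.5]), 'long axis deg', np.float32(97.0))]
stencil_plate top [(0.7, array([ 477.5, -206.2]), array([95.8, 94.2]), 'long axis deg', np.float32(80.9))]
stencil_plate side [(0.85, array([ 477. , -230.1]), array([ 91.8, 100.4]), 'long axis deg', np.float32(93.8))]
stencil_grip top [(0.93, array([ 476.2, -195. ]), array([93.9, 91.1]), 'long axis deg', np.float32(81.6))]
stencil_grip side [(0.97, array([ 471.9, -162.1]), array([85.7, 94.4]), 'long axis deg', np.float32(93.8))]
stand top [(0.61, array([443.4, 334. ]), array([35.4, 67.7]), 'long axis deg', np.float32(173.3)), (0.35, array([571.3, -47.4]), array([47., 58.]), 'long axis deg', np.float32(135.2))]
stand side [(0.76, array([431.1, 233.8]), array([ 70., 124.]), 'long axis deg', np.float32(93.5))]
{'camera_matrix': array([[380.09308963,   0.        , 323.89227156],
       [  0.        , 380.09308963, 235.70998745],
       [  0.        ,   0.        ,   1.        ]]), 'dist_coeffs': array([-0.0767259,  0.       ,  0.       ,  0.       ,  0.       ]), 'R': array([[ 0.25533234,  0.96685259, -0.00121186],
       [ 0.91406696, -0.24098352,  0.32620322],
       [ 0.31509839, -0.08439795, -0.94529889]]), 't': array([-0.57439343, -0.04156558,  0.38222035])}
1.7
```

Top view: pad at px (200,206), the stand with its slab at (231,274), next slab at (291,267), tin (358,249), jar (364,217), glass (349,285), and the stencil at (426,250) with its grip on the robot's side. This agrees with the networks' points: the pad is beyond the stand and the slab is to its right. In the side view the stand is at (345,348) with its ends across y, and the oven panel corner is at (230,310).

```bash
cat >> h.py <<'E'
from scipy.spatial.transform import Rotation as Ro
def plan(pos,yaw,n=None,start=None):
    "rows taking the tool to pos (m), pointing down, tool y at yaw deg (nearest half turn not taken)"
    if start is None: s=manip.observe(); p=np.array(s["tcp_pos"]);R=np.array(s["ee_rot"])
    else: p,R=start
    y=np.radians(yaw);Y=np.array([np.cos(y),np.sin(y),0]);Z=np.array([0,0,-1.]);T=np.c_[np.cross(Y,Z),Y,Z]
    rv=Ro.from_matrix(R.T@T).as_rotvec(degrees=True); d=np.array(pos)-p
    n=n or int(np.ceil(max(np.linalg.norm(d)/.0405,np.linalg.norm(rv)/7.0,1)))
    rows=[]
    for i in range(n):
        t=R.T@(np.array(pos)-p)/(n-i)*100; rv=Ro.from_matrix(R.T@T).as_rotvec(degrees=True)/(n-i)
        t=np.round(t,2);rv=np.round(rv,1)
        p=p+R@t/100;R=R@Ro.from_rotvec(rv,degrees=True).as_matrix()
        rows.append(" ".join(f"{v:g}" for v in [*t,*rv]))
    for i in range(0,n,5): print("; ".join(rows[i:i+5]))
    return p,R
E
python3 - <<'E'
from h import *
a=plan([.50,.40,.22],11); plan([.603,.357,.13],11,start=a)
E
```

```text
-3.82 -0.61 0.28 -0 0 6.4; -3.86 -0.18 0.28 -0 0 6.4; -3.86 0.25 0.28 -0 0 6.4; -3.81 0.68 0.28 -0 0 6.4; -3.71 1.1 0.29 -0 0 6.4
-3.56 1.51 0.28 -0 0 6.5; -3.37 1.9 0.29 -0 0 6.4; -3.14 2.26 0.28 0 0 6.5; -2.86 2.6 0.29 0 0 6.4; -2.56 2.91 0.28 0 0 6.5
-1.55 2.32 2.25 0 0 -0; -1.54 2.32 2.25 0 0 -0; -1.55 2.33 2.25 0 0 -0; -1.54 2.32 2.25 0 0 -0
```

Call:
move_arm(steps="-3.82 -0.61 0.28 0 0 6.4; -3.86 -0.18 0.28 0 0 6.4; -3.86 0.25 0.28 0 0 6.4; -3.81 0.68 0.28 0 0 6.4; -3.71 1.1 0.29 0 0 6.4", hand=1)

```text
clock: 2.12
tcp_pos: [0.3244, 0.4774, 0.2343]
ee_rot: [[-0.682, 0.731, 0.0], [0.731, 0.682, 0.0], [0.0, 0.0, -1.0]]
ft_force: [-0.2, 0.8, -0.4]
opening: 0.998
finger_force: 0.0
```

Call:
move_arm(steps="-3.56 1.51 0.28 0 0 6.5; -3.37 1.9 0.29 0 0 6.4; -3.14 2.26 0.28 0 0 6.5; -2.86 2.6 0.29 0 0 6.4; -2.56 2.91 0.28 0 0 6.5")

```text
clock: 2.53
tcp_pos: [0.5017, 0.3989, 0.2199]
ee_rot: [[-0.185, 0.983, 0.0], [0.983, 0.185, 0.0], [0.0, 0.0, -1.0]]
ft_force: [0.1, 0.1, 0.1]
opening: 0.999
finger_force: 0.0
```

Call:
move_arm(steps="-1.55 2.32 2.25 0 0 0; -1.54 2.32 2.25 0 0 0; -1.55 2.33 2.25 0 0 0; -1.54 2.32 2.25 0 0 0; 0 0 0 0 0 0")

```text
clock: 2.95
tcp_pos: [0.6058, 0.353, 0.1242]
ee_rot: [[-0.187, 0.982, -0.004], [0.982, 0.187, -0.005], [-0.004, -0.005, -1.0]]
ft_force: [-0.2, -0.1, 0.1]
opening: 1.001
finger_force: 0.0
```

```bash
python3 - <<'E'
from h import *
s=manip.observe();print(s["clock"],s["tcp_pos"],np.array(s["ee_rot"]).round(3),np.round(s["dq"],2))
P=imaging.camera_params("wrist");a=imaging.snapshot("wrist");save(a,"w1.png")
print([(r["confidence"],world("wrist",r["at"],P).round(4)) for r in nets.pinpoint("pad_centre","wrist")[:2]],rect("wrist","pad_centre",.007,P))
E
```

```text
2.95 [0.60577106 0.35303288 0.12419059] [[-0.187  0.982 -0.004]
 [ 0.982  0.187 -0.005]
 [-0.004 -0.005 -1.   ]] [ 2.69 -3.25  0.89  2.67  4.47  2.16]
[(0.76, array([6.052e-01, 3.557e-01, 4.000e-04]))] [(0.79, array([602.2, 356.2]), array([ 61.5, 102. ]), 'long axis deg', np.float32(101.9))]
```

View pics/w1.png

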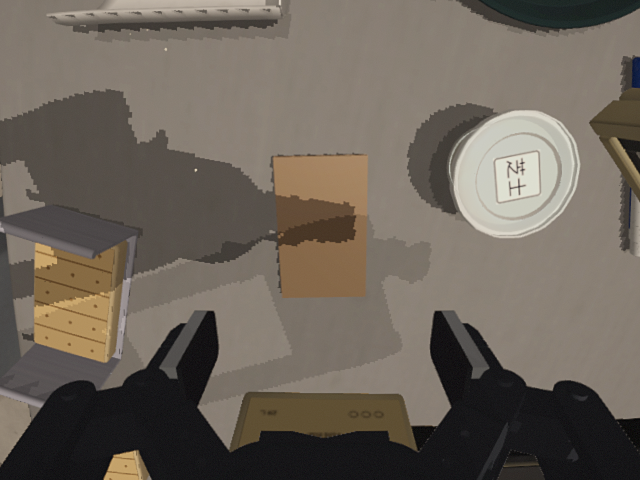

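The wrist view shows the pad centred at px (322,225) between the fingers, with the oven panel at the lower edge behind the gripper. It matches the top-view estimate within 2 mm. I'll narrow the fingers and descend.

```bash
python3 - <<'E'
from h import *
plan([.6025,.3565,.028],11.6,n=5)
E
```

```text
-0.01 -0 2.03 -0 -0 -0.1; -0 -0 2.03 -0 -0 -0.1; -0.01 -0.01 2.03 -0 -0 -0.2; -0 -0 2.03 -0 -0 -0.1; -0.01 -0.01 2.02 -0.1 -0 -0.2
```

Call:
move_arm(steps="0 0 2.03 0 0 -0.2; 0 0 2.03 0 0 -0.2; 0 0 2.03 0 0 -0.2; 0 0 2.03 0 0 -0.1; 0 0 1.0 0 0 0", hand=0.72)

```text
clock: 3.52
tcp_pos: [0.6011, 0.3579, 0.0382]
ee_rot: [[-0.204, 0.979, -0.001], [0.979, 0.204, -0.0], [-0.0, -0.001, -1.0]]
ft_force: [-0.9, -0.0, -0.2]
opening: 0.858
finger_force: 0.0
```

Call:
move_arm(steps="0 0 0.8 0 0 0; 0 0 0.3 0 0 0; 0 0 0 0 0 0; 0 0 0 0 0 0")

```text
clock: 3.85
tcp_pos: [0.6035, 0.3577, 0.029]
ee_rot: [[-0.203, 0.979, 0.002], [0.979, 0.203, 0.001], [0.001, 0.002, -1.0]]
ft_force: [-0.8, 0.5, 0.2]
opening: 0.86
finger_force: 0.0
```

Call:
move_arm(steps="0 0 0.3 0 0 0; 0 0 0.3 0 0 0; 0 0 0 0 0 0")

```text
clock: 4.1
tcp_pos: [0.603, 0.357, 0.0218]
ee_rot: [[-0.202, 0.979, 0.0], [0.979, 0.202, 0.0], [0.0, 0.0, -1.0]]
ft_force: [0.2, -0.5, 0.2]
opening: 0.863
finger_force: 0.0
```

Call:
move_arm(steps="0 0 0.2 0 0 0; 0 0 0.2 0 0 0; 0 0 0 0 0 0")

```text
clock: 4.35
tcp_pos: [0.6027, 0.3568, 0.0173]
ee_rot: [[-0.202, 0.979, -0.001], [0.979, 0.202, -0.0], [-0.0, -0.001, -1.0]]
ft_force: [0.4, 0.6, 0.3]
opening: 0.861
finger_force: 0.0
```

Call:
move_arm(steps="0 0 0.2 0 0 0; 0 0 0.1 0 0 0; 0 0 0 0 0 0")

```text
clock: 4.6
tcp_pos: [0.6028, 0.3569, 0.0144]
ee_rot: [[-0.203, 0.979, -0.001], [0.979, 0.203, -0.0], [-0.0, -0.001, -1.0]]
ft_force: [0.2, 0.4, 0.5]
opening: 0.858
finger_force: 0.0
```

Call:
move_arm(steps="0 0 0 0 0 0; 0 0 0.1 0 0 0; 0 0 0 0 0 0", hand=0.52)

```text
clock: 4.85
tcp_pos: [0.6029, 0.357, 0.0137]
ee_rot: [[-0.203, 0.979, -0.0], [0.979, 0.203, -0.0], [-0.0, -0.0, -1.0]]
ft_force: [-0.2, 0.1, 0.4]
opening: 0.759
finger_force: 0.0
```

Call:
move_arm(steps="0 0 0.1 0 0 0; 0 0 0 0 0 0; 0 0 0 0 0 0")

```text
clock: 5.1
tcp_pos: [0.603, 0.357, 0.0128]
ee_rot: [[-0.202, 0.979, -0.0], [0.979, 0.202, -0.0], [-0.0, -0.0, -1.0]]
ft_force: [-0.3, -0.4, -0.3]
opening: 0.767
finger_force: 0.0
```

Call:
move_arm(steps="0 0 0.1 0 0 0; 0 0 0 0 0 0; 0 0 0 0 0 0")

```text
clock: 5.35
tcp_pos: [0.6029, 0.357, 0.0117]
ee_rot: [[-0.203, 0.979, -0.0], [0.979, 0.203, -0.0], [-0.0, -0.0, -1.0]]
ft_force: [-0.5, 1.2, 0.4]
opening: 0.761
finger_force: 0.0
```

Call:
move_arm(steps="0 0 0 0 0 0; 0 0 0 0 0 0; 0 0 0 0 0 0", hand=0.2, grip_force=25)

```text
clock: 5.6
tcp_pos: [0.6034, 0.3572, 0.0123]
ee_rot: [[-0.202, 0.979, 0.001], [0.979, 0.202, 0.0], [0.0, 0.001, -1.0]]
ft_force: [0.4, -0.1, 2.6]
opening: 0.691
finger_force: 29.1
```

```bash
python3 - <<'E'
from h import *
a=plan([.603,.357,.10],11.6,n=4); plan([.53,.31,.16],0,start=a)
E
```

```text
-0 -0.01 -2.19 0 -0 0; -0 -0.01 -2.19 0 -0 0; -0.01 -0.01 -2.2 0 -0 0; -0 -0 -2.19 0.1 -0 0.1
-1.05 -2.7 -2 -0 -0 3.9; -1.22 -2.62 -2 -0 -0 3.8; -1.4 -2.54 -2 -0 -0 3.9
```

Call:
move_arm(steps="0 0 -0.6 0 0 0; 0 0 -1.6 0 0 0; 0 0 -2.2 0 0 0; 0 0 -2.2 0 0 0; 0 0 -2.2 0 0 0")

```text
clock: 6.02
tcp_pos: [0.6025, 0.3568, 0.1003]
ee_rot: [[-0.203, 0.979, -0.001], [0.979, 0.203, -0.001], [-0.0, -0.001, -1.0]]
ft_force: [0.8, -0.3, -0.2]
opening: 0.692
finger_force: 27.1
```

Call:
move_arm(steps="-1.05 -2.7 -2 0 0 3.9; -1.22 -2.62 -2 0 0 3.8; -1.4 -2.54 -2 0 0 3.9; 0 0 0 0 0 0; 0 0 0 0 0 0")

```text
clock: 6.43
tcp_pos: [0.5294, 0.3096, 0.1617]
ee_rot: [[-0.002, 1.0, 0.002], [1.0, 0.002, 0.001], [0.001, 0.002, -1.0]]
ft_force: [0.2, -0.4, 0.3]
opening: 0.692
finger_force: 27.2
```

```bash
python3 - <<'E'
from h import *
s=manip.observe();print(s["clock"],s["tcp_pos"],s["opening"],np.round(s["dq"],2))
P=imaging.camera_params("wrist");a=imaging.snapshot("wrist");save(a,"w2.png")
for n,z in [("slab_low_centre",.02),("stand",.02),("pad_centre",.15)]:
  print(n,[(round(r["confidence"],2),world("wrist",r["at"],P).round(4)) for r in nets.pinpoint(n,"wrist")[:3]],rect("wrist",n,z,P))
E
```

```text
6.4333 [0.52944282 0.30957696 0.16169564] 0.692454976867053 [ 0.09  2.91 -1.95  0.05 -1.44 -0.47]
slab_low_centre [(0.61, array([0.4375, 0.278 , 0.0103]))] [(0.55, array([437.9, 276.7]), array([97.7, 61. ]), 'long axis deg', np.float32(84.1))]
stand [] [(0.84, array([405.6, 205.6]), array([70.5, 34.3]), 'long axis deg', np.float32(54.1))]
pad_centre [(0.59, array([0.5303, 0.3105, 0.1497]))] [(0.86, array([528.9, 305.1]), array([ 63.3, 107.1]), 'long axis deg', np.float32(90.1))]
```

View pics/w2.png

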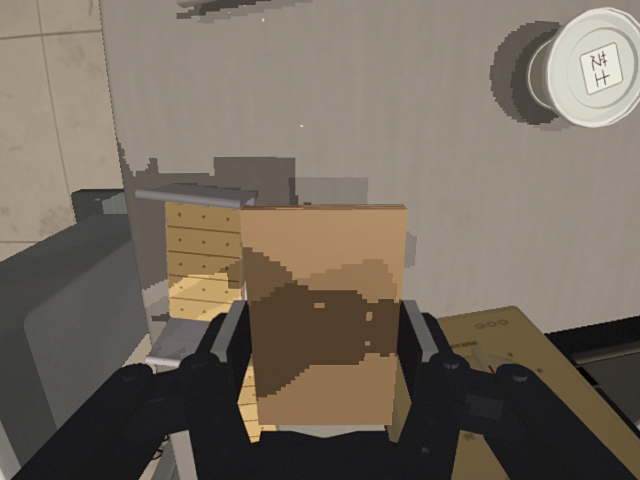

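Wrist view: the pad is held square at px (325,315) and the stand's slab sits at about (205,260). Measured slab centre is (437,277) mm at 84°. Next I carry the pad over and lower it.

```bash
python3 - <<'E'
from h import *
a=plan([.437,.276,.13],-5.5); plan([.437,.276,.040],-5.5,n=4,start=a)
E
```

```text
-1.13 -3.11 0.96 -0 0 1.9; -1.24 -3.07 0.96 -0 0 1.9; -1.33 -3.04 0.96 -0.1 0 1.8
0 0 2.25 0 0 0; 0 0 2.25 0 0 0; 0 0 2.25 0 0 0; 0 0 2.25 0 0 0
```

Call:
move_arm(steps="-1.13 -3.11 0.96 0 0 1.9; -1.24 -3.07 0.96 0 0 1.9; -1.33 -3.04 0.96 0 0 1.8; 0 0 0 0 0 0; 0 0 0 0 0 0")

```text
clock: 7.2
tcp_pos: [0.4332, 0.2744, 0.1294]
ee_rot: [[0.095, 0.995, -0.005], [0.995, -0.095, -0.003], [-0.003, -0.005, -1.0]]
ft_force: [-0.3, 0.8, 0.7]
opening: 0.693
finger_force: 27.2
```

Call:
move_arm(steps="0 0 2.25 0 0 0; 0 0 2.25 0 0 0; 0 0 2.25 0 0 0; 0 0 2 0 0 0; 0 0 0 0 0 0")

```text
clock: 7.62
tcp_pos: [0.4364, 0.2756, 0.0403]
ee_rot: [[0.096, 0.995, -0.004], [0.995, -0.096, -0.002], [-0.003, -0.004, -1.0]]
ft_force: [-1.4, -1.2, -0.9]
opening: 0.689
finger_force: 27.4
```

```bash
python3 - <<'E'
from h import *
s=manip.observe();print(s["clock"],s["tcp_pos"],s["opening"],np.round(s["ft_force"],2))
plan([.437,.276,.034],-5.5,n=3)
a=imaging.snapshot("side");P=imaging.camera_params("side")
save(cv2.resize(a[260:420,250:450],(800,640))[:600],"s1.png")
E
```

```text
7.6167 [0.43638098 0.2755677  0.04032508] 0.6891613552040742 [-1.44 -1.16 -0.85]
0.02 0.02 0.21 -0.1 0 -0; 0.02 0.02 0.21 -0.1 0.1 -0; 0.01 0.02 0.21 -0 0 -0
```

View pics/s1.png

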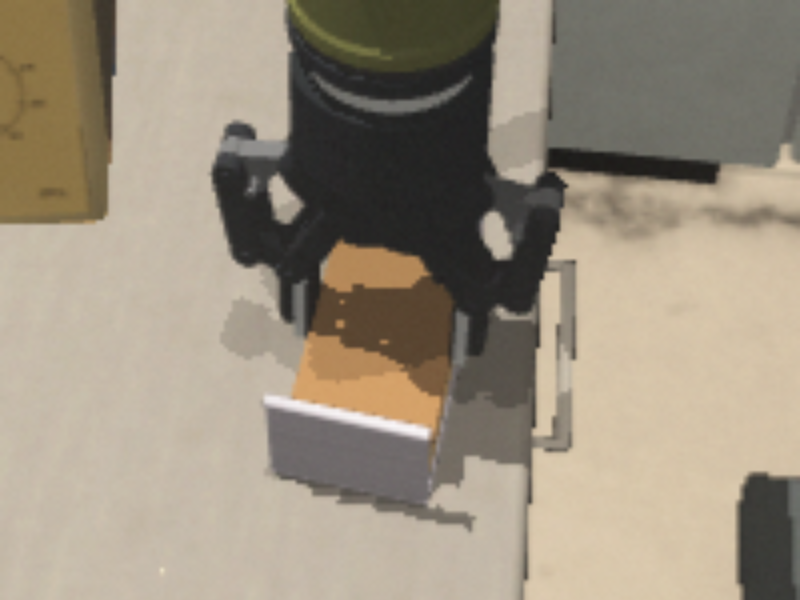

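The pad (crop px (380,330)) is inside the stand, behind the near end and square with it. Lower the last 6 mm and release.

Call:
move_arm(steps="0.02 0.02 0.2 0 0 0; 0.02 0.02 0.2 0 0 0; 0 0 0.2 0 0 0; 0 0 0 0 0 0; 0 0 0 0 0 0")

```text
clock: 8.08
tcp_pos: [0.4375, 0.2764, 0.0382]
ee_rot: [[0.096, 0.995, 0.001], [0.995, -0.096, 0.001], [0.001, 0.001, -1.0]]
ft_force: [0.4, -0.1, -0.1]
opening: 0.691
finger_force: 27.4
```

Call:
move_arm(steps="0 0 0.1 0 0 0; 0 0 0 0 0 0")

```text
clock: 8.25
tcp_pos: [0.4372, 0.2763, 0.0368]
ee_rot: [[0.096, 0.995, 0.001], [0.995, -0.096, 0.0], [0.0, 0.001, -1.0]]
ft_force: [-0.1, 0.4, 0.0]
opening: 0.693
finger_force: 27.4
```

Call:
move_arm(steps="0 0 0 0 0 0; 0 0 0 0 0 0; 0 0 0 0 0 0", hand=0.65)

```text
clock: 8.5
tcp_pos: [0.4371, 0.2762, 0.0366]
ee_rot: [[0.096, 0.995, 0.0], [0.995, -0.096, 0.0], [0.0, 0.0, -1.0]]
ft_force: [0.2, -0.7, -0.1]
opening: 0.825
finger_force: 0.0
```

Call:
move_arm(steps="0 0 -1 0 0 0; 0 0 -2 0 0 0; 0 0 -3 0 0 0; 0 0 -4 0 0 0; 0 0 -2 0 0 0")

```text
clock: 8.92
tcp_pos: [0.4384, 0.277, 0.1608]
ee_rot: [[0.096, 0.995, 0.004], [0.995, -0.096, 0.002], [0.003, 0.004, -1.0]]
ft_force: [1.6, 0.7, -0.4]
opening: 0.827
finger_force: 0.0
```

```bash
python3 - <<'E'
from h import *
s=manip.observe();print(s["clock"],s["tcp_pos"],s["opening"])
P=imaging.camera_params("wrist");a=imaging.snapshot("wrist");save(a,"w3.png")
for n,z in [("slab_low_centre",.02),("pad_centre",.027),("slab_next_centre",.016)]:
  print(n,[(round(r["confidence"],2),world("wrist",r["at"],P).round(4)) for r in nets.pinpoint(n,"wrist")[:3]],rect("wrist",n,z,P))
a=plan([.436,.276,.20],-5.5,start=(s["tcp_pos"],np.array(s["ee_rot"])))
plan([.451,.130,.13],7.5,start=a)
E
```

```text
8.9167 [0.43844857 0.27697091 0.16079863] 0.8266098808902465
slab_low_centre [] [(0.76, array([440.9, 326.5]), array([ 3.5, 55.1]), 'long axis deg', np.float32(175.3)), (0.24, array([450.1, 135.6]), array([ 59.6, 105.4]), 'long axis deg', np.float32(97.4))]
pad_centre [(0.58, array([0.4376, 0.2808, 0.0208]))] [(0.56, array([436.4, 275.7]), array([102.1,  61.2]), 'long axis deg', np.float32(84.3))]
slab_next_centre [(0.62, array([0.4549, 0.1288, 0.0039])), (0.46, array([0.4377, 0.2768, 0.0236]))] [(0.72, array([450.2, 132.3]), array([ 61.3, 108.4]), 'long axis deg', np.float32(97.7))]
-0.11 -0.22 -3.92 0.2 -0.2 -0
-2.88 0.58 1.4 0 0 -2.6; -2.9 0.45 1.4 0 0 -2.6; -2.92 0.31 1.4 0 0 -2.6; -2.93 0.18 1.41 0 0 -2.6; -2.93 0.05 1.4 0 0.1 -2.6
```

View pics/w3.png

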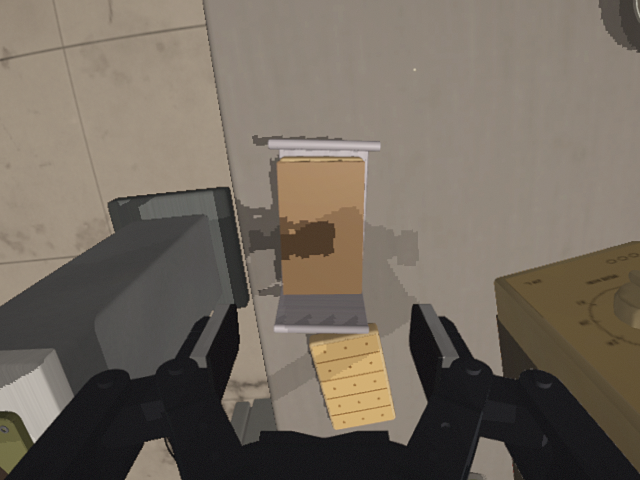

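The pad lies square on the lower slab (px (322,227)) between the stand's lips, its edges parallel to the stand. The next slab shows at (352,378), around (451,129) mm. Go over it.

Call:
move_arm(steps="-0.5 0 -2 0 0 0; -2.9 0.55 1.4 0 0 -2.6; -2.9 0.45 1.4 0 0 -2.6; -2.92 0.31 1.4 0 0 -2.6; -2.93 0.18 1.41 0 0 -2.6")

```text
clock: 9.68
tcp_pos: [0.4471, 0.153, 0.1187]
ee_rot: [[-0.089, 0.996, -0.002], [0.996, 0.089, -0.001], [-0.0, -0.003, -1.0]]
ft_force: [1.2, -0.5, -0.2]
opening: 0.825
finger_force: 0.0
```

Call:
move_arm(steps="-2.4 0.05 0 0 0 -2.6; 0 0 0 0 0 0; 0 0 0 0 0 0; 0 0 0 0 0 0", hand=0.75)

```text
clock: 10.02
tcp_pos: [0.4504, 0.1305, 0.1197]
ee_rot: [[-0.129, 0.992, -0.002], [0.992, 0.129, 0.0], [0.0, -0.002, -1.0]]
ft_force: [0.4, 0.5, 0.3]
opening: 0.872
finger_force: 0.0
```

```bash
python3 - <<'E'
from h import *
s=manip.observe();print(s["clock"],s["tcp_pos"],s["opening"])
P=imaging.camera_params("wrist");a=imaging.snapshot("wrist");save(a,"w4.png")
for n,z in [("slab_next_centre",.016)]:
  print(n,[(round(r["confidence"],2),world("wrist",r["at"],P).round(4)) for r in nets.pinpoint(n,"wrist")[:3]],rect("wrist",n,z,P))
m=np.array(nets.silhouettes("slab_next_centre","wrist")[0]["pixels"])
print(np.argwhere(m).min(0),np.argwhere(m).max(0))
E
```

```text
10.0167 [0.45042318 0.13046906 0.11969488] 0.8716238590458564
slab_next_centre [(0.73, array([0.4565, 0.1281, 0.0067]))] [(0.74, array([450.6, 129. ]), array([ 59.5, 100.4]), 'long axis deg', np.float32(97.3))]
[167 277] [313 374]
```

```bash
python3 - <<'E'
from h import *
plan([.4506,.129,.0165],7.3,n=5)
E
```

```text
-0.05 -0.01 2.08 0 -0 0.1; -0.04 -0.01 2.08 0 -0 0; -0.05 -0.01 2.08 0 -0 0.1; -0.04 -0.01 2.08 0 -0 0; -0.05 -0.01 2.08 0 -0 0.1
```

Call:
move_arm(steps="-0.05 0 2.08 0 0 0.1; -0.04 0 2.08 0 0 0; -0.05 0 2.08 0 0 0.1; -0.04 0 2.08 0 0 0; -0.05 0 1.2 0 0 0.1")

```text
clock: 10.63
tcp_pos: [0.4503, 0.1288, 0.0237]
ee_rot: [[-0.126, 0.992, -0.001], [0.992, 0.126, -0.0], [-0.0, -0.001, -1.0]]
ft_force: [0.1, -0.4, 0.4]
opening: 0.872
finger_force: 0.0
```

Call:
move_arm(steps="0 0 0.6 0 0 0; 0 0 0.2 0 0 0; 0 0 0 0 0 0; 0 0 0 0 0 0")

```text
clock: 10.97
tcp_pos: [0.4516, 0.1285, 0.0178]
ee_rot: [[-0.126, 0.992, 0.001], [0.992, 0.126, 0.0], [0.0, 0.001, -1.0]]
ft_force: [-0.1, 0.1, 0.3]
opening: 0.875
finger_force: 0.0
```

Call:
move_arm(steps="0 0 0 0 0 0; 0 0 0 0 0 0; 0 0 0 0 0 0; 0 0 0 0 0 0", hand=0.2, grip_force=30)

```text
clock: 11.3
tcp_pos: [0.4518, 0.1283, 0.0183]
ee_rot: [[-0.125, 0.992, 0.002], [0.992, 0.125, 0.001], [0.0, 0.002, -1.0]]
ft_force: [-1.2, 0.8, 6.3]
opening: 0.693
finger_force: 32.7
```

```bash
python3 - <<'E'
from h import *
s=manip.observe();z=s["tcp_pos"][2];print(z,s["opening"])
a=plan([.4506,.129,.115],7.3,n=4); a=plan([.437,.276,.14],-5.5,start=a);plan([.437,.276,.06],-5.5,start=a)
E
```

```text
0.018262219457880022 0.6925809681955607
0.02 -0.02 -2.42 0 -0 -0; 0.02 -0.02 -2.42 0 -0 -0; 0.02 -0.02 -2.42 0.1 -0 -0.1; 0.03 -0.03 -2.41 0 -0 -0
3.69 0.13 -0.62 0 -0 3.2; 3.69 -0.08 -0.63 0 -0 3.2; 3.68 -0.28 -0.62 0 -0 3.2; 3.65 -0.49 -0.63 0 -0 3.2
-0 -0 4 0 -0 -0; -0 -0 4 0 -0 -0
```

Call:
move_arm(steps="0 0 -1 0 0 0; 0 0 -2.2 0 0 0; 0 0 -2.42 0 0 0; 0 0 -2.4 0 0 0; 0 0 -2 0 0 0")

```text
clock: 11.72
tcp_pos: [0.4512, 0.128, 0.1191]
ee_rot: [[-0.125, 0.992, 0.001], [0.992, 0.125, 0.0], [0.0, 0.001, -1.0]]
ft_force: [0.9, -1.0, -0.0]
opening: 0.689
finger_force: 33.1
```

Call:
move_arm(steps="3.69 0.13 -0.62 0 0 3.2; 3.69 -0.08 -0.6 0 0 3.2; 3.68 -0.28 -0.6 0 0 3.2; 3.65 -0.49 -0.5 0 0 3.2; 0 0 0 0 0 0")

```text
clock: 12.13
tcp_pos: [0.4388, 0.2815, 0.1425]
ee_rot: [[0.096, 0.995, 0.005], [0.995, -0.096, 0.006], [0.006, 0.004, -1.0]]
ft_force: [0.5, 0.2, -0.7]
opening: 0.69
finger_force: 33.1
```

Call:
move_arm(steps="0 0 0 0 0 0; 0 0 0 0 0 0")

```text
clock: 12.3
tcp_pos: [0.437, 0.2746, 0.1404]
ee_rot: [[0.096, 0.995, -0.001], [0.995, -0.096, -0.001], [-0.001, -0.001, -1.0]]
ft_force: [-0.3, -1.0, -1.7]
opening: 0.69
finger_force: 33.1
```

```bash
python3 - <<'E'
from h import *
s=manip.observe();print(s["clock"],s["tcp_pos"],np.array(s["ee_rot"]).round(3),s["opening"])
plan([.4370,.276,.055],-5.5)
plan([.4370,.276,.047],-5.5)
P=imaging.camera_params("wrist");a=imaging.snapshot("wrist")
n="slab_next_centre";print(n,[(round(r["confidence"],2),world("wrist",r["at"],P).round(4)) for r in nets.pinpoint(n,"wrist")[:3]],rect("wrist",n,s["tcp_pos"][2]-.0023,P))
E
```

```text
12.3 [0.43699812 0.27457305 0.14043632] [[ 0.096  0.995 -0.001]
 [ 0.995 -0.096 -0.001]
 [-0.001 -0.001 -1.   ]] 0.6904574839104249
0.05 -0 2.85 -0 0 -0; 0.05 -0 2.85 -0 0 -0; 0.05 -0.01 2.84 -0 0.1 -0
0.05 -0 3.11 -0 0 -0; 0.05 -0 3.12 -0 0 -0; 0.05 -0.01 3.11 -0 0.1 -0
slab_next_centre [(0.83, array([0.4395, 0.2737, 0.1254]))] [(0.72, array([436.5, 276.3]), array([102.4,  59.5]), 'long axis deg', np.float32(84.4))]
```

Call:
move_arm(steps="0.02 0 2.8 0 0 0; 0.02 0 2.8 0 0 0; 0 0 2 0 0 0; 0 0 0.9 0 0 0; 0 0 0 0 0 0")

```text
clock: 12.87
tcp_pos: [0.4363, 0.2735, 0.0535]
ee_rot: [[0.099, 0.995, -0.005], [0.995, -0.099, -0.003], [-0.003, -0.004, -1.0]]
ft_force: [0.2, 0.0, -0.3]
opening: 0.695
finger_force: 33.1
```

Call:
move_arm(steps="0 0 0 0 0 0; 0 0 0.4 0 0 0; 0 0 0.2 0 0 0; 0 0 0 0 0 0; 0 0 0 0 0 0")

```text
clock: 13.28
tcp_pos: [0.4381, 0.2757, 0.0502]
ee_rot: [[0.098, 0.995, 0.001], [0.995, -0.098, 0.001], [0.001, 0.001, -1.0]]
ft_force: [0.8, -0.4, -1.1]
opening: 0.69
finger_force: 33.1
```

Call:
move_arm(steps="0 0 0.2 0 0 0; 0 0 0.15 0 0 0; 0 0 0 0 0 0; 0 0 0 0 0 0")

```text
clock: 13.62
tcp_pos: [0.4376, 0.2754, 0.046]
ee_rot: [[0.098, 0.995, -0.0], [0.995, -0.098, -0.0], [-0.0, -0.0, -1.0]]
ft_force: [0.4, -0.6, -0.4]
opening: 0.689
finger_force: 33.1
```

Call:
move_arm(steps="0 0 0 0 0 0; 0 0 0 0 0 0; 0 0 0 0 0 0", hand=0.62)

```text
clock: 13.87
tcp_pos: [0.4379, 0.2755, 0.0462]
ee_rot: [[0.098, 0.995, 0.0], [0.995, -0.098, 0.0], [0.0, 0.0, -1.0]]
ft_force: [-0.2, 0.9, -0.6]
opening: 0.808
finger_force: 0.0
```

Call:
move_arm(steps="0 0 -1 0 0 0; 0 0 -2 0 0 0; 0 0 -3 0 0 0; 0 0 -3 0 0 0; 0 0 -3 0 0 0")

```text
clock: 14.28
tcp_pos: [0.4374, 0.2752, 0.1679]
ee_rot: [[0.098, 0.995, -0.0], [0.995, -0.098, -0.0], [-0.0, -0.0, -1.0]]
ft_force: [-0.4, 0.3, -0.5]
opening: 0.812
finger_force: 0.0
```

Call:
move_arm(steps="0 0 -2 0 0 0; 0 0 0 0 0 0; 0 0 0 0 0 0; 0 0 0 0 0 0")

```text
clock: 14.62
tcp_pos: [0.4371, 0.2751, 0.186]
ee_rot: [[0.098, 0.995, -0.001], [0.995, -0.098, -0.0], [-0.0, -0.0, -1.0]]
ft_force: [-0.7, 0.3, -0.1]
opening: 0.807
finger_force: 0.0
```

```bash
python3 - <<'E'
from h import *
s=manip.observe();print(s["clock"],s["tcp_pos"],s["opening"],np.round(s["q"],1))
P=imaging.camera_params("wrist");a=imaging.snapshot("wrist");save(a,"w5.png")
for n,z in [("slab_next_centre",.043),("pad_centre",.027),("stand",.02)]:
  print(n,[(round(r["confidence"],2),world("wrist",r["at"],P).round(4)) for r in nets.pinpoint(n,"wrist")[:3]],rect("wrist",n,z,P))
imaging.snapshot("top");imaging.snapshot("side")
for c in ("top","side"): print([(round(r["confidence"],2),world(c,r["at"]).round(4)) for r in nets.pinpoint("slab_next_centre",c)[:3]],rect(c,"slab_next_centre",.043))
# radial clearance points
E
```

```text
14.6167 [0.43712702 0.27510864 0.1859754 ] 0.8071587053960849 [27.5 16.3 98.3 -0.  65.5 33.1]
slab_next_centre [(0.93, array([0.4395, 0.2736, 0.0326]))] [(0.85, array([436.6, 276. ]), array([99.9, 60.6]), 'long axis deg', np.float32(84.3))]
pad_centre [] [(0.53, array([568.9, -17.4]), array([23.5, 48.5]), 'long axis deg', np.float32(109.0))]
stand [] [(0.94, array([430. , 204.8]), array([32.9, 75.2]), 'long axis deg', np.float32(172.4))]
[(0.88, array([0.4351, 0.2708, 0.0352]))] [(0.74, array([434.6, 254.5]), array([67.2, 58.2]), 'long axis deg', np.float32(86.9))]
[(0.74, array([0.4373, 0.2781, 0.0344])), (0.66, array([ 5.706e-01, -4.210e-02,  4.000e-04]))] [(0.62, array([437.9, 276.6]), array([99.7, 61.6]), 'long axis deg', np.float32(84.4))]
```

View pics/w5.png

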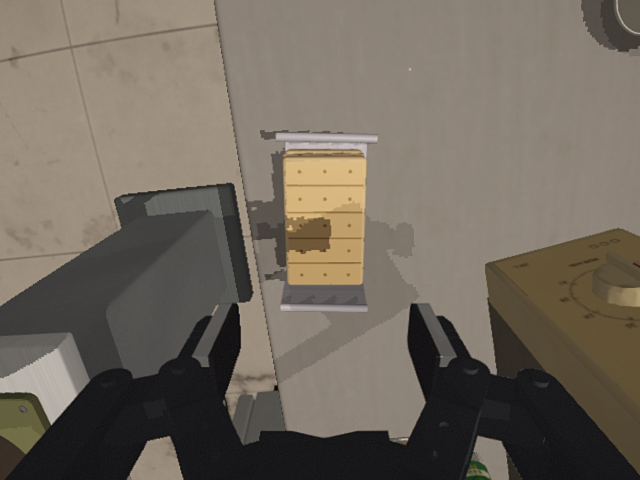

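The top slab sits square on the pad in the stand: px (325,218), world about (437,276) mm at 84.4°. Now over to the stencil, high above the tin.

```bash
python3 - <<'E'
from h import *
a=plan([.437,.235,.20],-5.6,n=1);a=plan([.435,-.12,.205],-5.6,start=a); a=plan([.439,-.202,.15],-5.9,start=a,n=3)
E
```

```text
-4.03 0.32 -1.4 -0 0 -0
-3.93 0.36 -0.05 -0 0 -0; -3.93 0.36 -0.06 -0 0 -0; -3.93 0.36 -0.05 -0 0 -0; -3.93 0.37 -0.06 -0 0 -0; -3.93 0.36 -0.05 -0 0 -0
-3.93 0.37 -0.06 -0 0 -0; -3.92 0.36 -0.05 -0 0 -0; -3.93 0.37 -0.06 -0 0 -0; -3.92 0.36 -0.05 -0 0 -0
-2.71 0.4 1.83 -0 0 0.1; -2.7 0.41 1.83 -0 0 0.1; -2.71 0.41 1.84 -0 0 0.1
```

Call:
move_arm(steps="-3.2 0.32 -1.4 0 0 0; -3.93 0.36 -0.3 0 0 0; -3.93 0.36 -0.05 0 0 0; -3.93 0.36 -0.05 0 0 0; -3.93 0.36 -0.05 0 0 0")

```text
clock: 15.68
tcp_pos: [0.4365, 0.084, 0.2049]
ee_rot: [[0.097, 0.995, 0.001], [0.995, -0.097, -0.0], [0.0, 0.001, -1.0]]
ft_force: [1.0, -0.2, -0.7]
opening: 0.809
finger_force: 0.0
```

Call:
move_arm(steps="-3.93 0.36 0 0 0 0; -3.93 0.37 0 0 0 0; -3.93 0.36 0 0 0 0; -3.93 0.37 0 0 0 0; -3.93 0.36 0 0 0 0")

```text
clock: 16.1
tcp_pos: [0.4353, -0.1138, 0.2049]
ee_rot: [[0.098, 0.995, 0.001], [0.995, -0.098, -0.0], [-0.0, 0.001, -1.0]]
ft_force: [1.9, -0.1, -0.1]
opening: 0.812
finger_force: 0.0
```

Call:
move_arm(steps="-2.71 0.4 1.83 0 0 0.1; -2.7 0.41 1.83 0 0 0.1; -2.71 0.41 1.84 0 0 0.1; 0 0 0 0 0 0; 0 0 0 0 0 0", hand=0.1)

```text
clock: 16.52
tcp_pos: [0.4391, -0.1948, 0.1486]
ee_rot: [[0.106, 0.994, -0.002], [0.994, -0.106, 0.001], [0.001, -0.002, -1.0]]
ft_force: [0.4, 0.4, 0.1]
opening: 0.549
finger_force: 0.0
```

```bash
python3 - <<'E'
from h import *
s=manip.observe();print(s["clock"],s["tcp_pos"],s["opening"])
P=imaging.camera_params("wrist");a=imaging.snapshot("wrist");save(a,"w6.png")
for n in ["stencil_plate","stencil_grip"]:
  print(n,[(round(r["confidence"],2),world("wrist",r["at"],P).round(4)) for r in nets.pinpoint(n,"wrist")[:3]],rect("wrist",n,.002,P))
E
```

```text
16.5167 [ 0.43906549 -0.19481434  0.14864018] 0.5486759114070934
stencil_plate [(0.62, array([ 0.4975, -0.204 , -0.0021]))] [(0.56, array([ 477.1, -205.7]), array([96.9, 96.2]), 'long axis deg', np.float32(80.8))]
stencil_grip [(0.69, array([ 0.4372, -0.1997,  0.0289]))] [(0.81, array([ 477. , -205.6]), array([96.5, 95.9]), 'long axis deg', np.float32(80.9))]
```

View pics/w6.png

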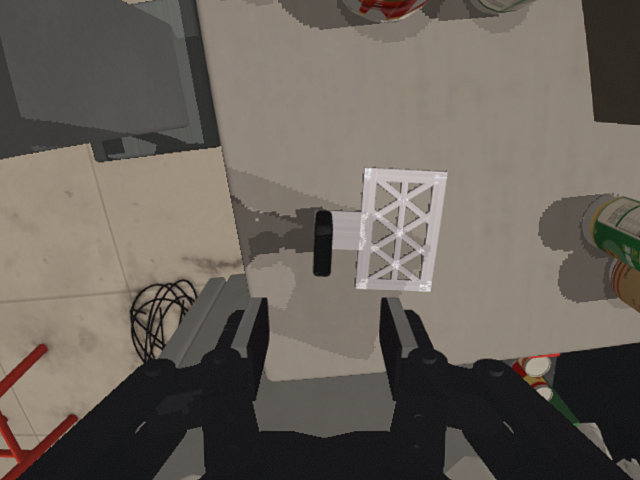

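The stencil's plate corners show at px (366,168), (447,172), (431,292) and (357,289), and the black grip spans (323,211) to (323,276).

```bash
python3 - <<'E'
from h import *
s=manip.observe();print(s["clock"],s["tcp_pos"])
P=imaging.camera_params("wrist");a=imaging.snapshot("wrist")
c=ray("wrist",[(366,168),(447,172),(431,292),(357,289)],.002,P);print(c.round(4),c.mean(0).round(4))
for v in (c[0]-c[3],c[1]-c[2]): print(np.hypot(*v[:2]),np.degrees(np.arctan2(v[1],v[0])))
for v in (c[1]-c[0],c[2]-c[3]): print(np.hypot(*v[:2]),np.degrees(np.arctan2(v[1],v[0])))
m=a.max(2)<50; m[:205]=0;m[282:]=0;m[:,:308]=0;m[:,:][:,338:]=0
n,l,st,_=cv2.connectedComponentsWithStats(m.astype(np.uint8)); k=1+st[1:,4].argmax();print(st[k])
ys,xs=np.where(l==k); print(ray("wrist",[(xs.min(),ys.min()),(xs.max(),ys.min()),(xs.min(),ys.max()),(xs.max(),ys.max())],.049,P).round(4))
E
```

```text
16.7667 [ 0.44005289 -0.19297065  0.15042224]
[[ 0.474  -0.1554  0.002 ]
 [ 0.5329 -0.1641  0.002 ]
 [ 0.52   -0.2609  0.002 ]
 [ 0.4603 -0.2516  0.002 ]] [ 0.4968 -0.208   0.002 ]
0.0971692450614496 81.88158391724458
0.09759111097987086 82.45449455205448
0.059439948109774376 -8.385171956791206
0.06041910118036866 -8.776293768855533
[ 312  212   19   66 1093]
[[ 0.4344 -0.1713  0.049 ]
 [ 0.4455 -0.1725  0.049 ]
 [ 0.4294 -0.2153  0.049 ]
 [ 0.4412 -0.2166  0.049 ]]
```

```bash
python3 - <<'E'
from h import *
a=plan([.4375,-.200,.06],-8.5,n=4);plan([.4375,-.200,.032],-8.5,n=2,start=a)
E
```

```text
-0.18 -0.05 2.26 0 0 0.7; -0.18 -0.05 2.26 0 0 0.7; -0.18 -0.04 2.26 0 0 0.6; -0.18 -0.04 2.26 0.1 0 0.7
-0 -0 1.4 -0 0 -0; -0 -0 1.4 -0 0 -0
```

Call:
move_arm(steps="-0.18 -0.05 2.26 0 0 0.7; -0.18 -0.05 2.26 0 0 0.7; -0.18 -0.04 2.26 0 0 0.6; -0.18 -0.04 2.26 0 0 0.7; 0 0 0 0 0 0")

```text
clock: 17.23
tcp_pos: [0.435, -0.1991, 0.0567]
ee_rot: [[0.149, 0.989, -0.005], [0.989, -0.149, 0.003], [0.002, -0.006, -1.0]]
ft_force: [-0.9, 0.2, 0.4]
opening: 0.553
finger_force: 0.0
```

Call:
move_arm(steps="0 0 1.4 0 0 0; 0 0 1 0 0 0; 0 0 0.4 0 0 0; 0 0 0 0 0 0; 0 0 0 0 0 0")

```text
clock: 17.65
tcp_pos: [0.4376, -0.2008, 0.0321]
ee_rot: [[0.149, 0.989, 0.001], [0.989, -0.149, -0.001], [-0.0, 0.001, -1.0]]
ft_force: [0.0, -0.6, 0.1]
opening: 0.55
finger_force: 0.0
```

```bash
python3 - <<'E'
from h import *
plan([.4375,-.200,.032],-8.5,n=1)
E
```

```text
0.08 -0.02 0.01 0.1 0 -0.1
```

Well positioned; close on the grip.

Call:
move_arm(steps="0.05 0 0 0 0 0; 0 0 0 0 0 0; 0 0 0 0 0 0; 0 0 0 0 0 0; 0 0 0 0 0 0", hand=-1, grip_force=70)

```text
clock: 18.07
tcp_pos: [0.4376, -0.2006, 0.0321]
ee_rot: [[0.15, 0.989, 0.001], [0.989, -0.15, -0.001], [-0.0, 0.001, -1.0]]
ft_force: [-0.4, 0.5, 6.0]
opening: 0.13
finger_force: 68.7
```

Call:
move_arm(steps="0 0 0 0 0 0; 0 0 0 0 0 0")

```text
clock: 18.23
tcp_pos: [0.4376, -0.2006, 0.0321]
ee_rot: [[0.15, 0.989, 0.001], [0.989, -0.15, -0.001], [-0.0, 0.001, -1.0]]
ft_force: [0.2, 0.9, 5.7]
opening: 0.13
finger_force: 68.7
```

```bash
python3 - <<'E'
from h import *
s=manip.observe();print(s["clock"],s["tcp_pos"],s["opening"],s["finger_force"])
a=plan([.4375,-.200,.215],-8.5,n=5);a=plan([.415,-.20,.215],-5.6,start=a,n=1);a=plan([.400,.20,.215],-5.6,n=12,start=a);plan([.3793,.2819,.18],-5.6,n=4,start=a)
E
```

```text
18.2333 [ 0.43756308 -0.20057873  0.03207081] 0.13032056000707587 68.66758704185486
0.01 0 -3.66 0 0 -0; 0.01 0 -3.66 0 0 -0; 0.01 0 -3.66 0 0 -0; 0.01 0 -3.66 0 0 -0.1; 0.01 0.01 -3.65 0.1 0 -0
-0.33 -2.23 -0 -0 0 -2.9
3.3 -0.45 -0 -0 0 -0; 3.31 -0.45 -0 -0 0 -0; 3.3 -0.45 -0 -0 0 -0; 3.31 -0.45 -0 -0 0 -0; 3.3 -0.45 -0 -0 0 -0
3.31 -0.45 -0 -0 0 -0; 3.3 -0.45 -0 -0 0 -0; 3.31 -0.45 -0 -0 0 -0; 3.3 -0.45 -0 -0 0 -0; 3.31 -0.45 -0.01 -0 0 -0
3.3 -0.45 -0 -0 0 -0; 3.31 -0.45 -0.01 -0 0 -0
1.99 -0.72 0.88 -0 0 -0; 1.99 -0.71 0.87 -0 0 -0; 1.98 -0.72 0.88 -0 0 -0; 1.99 -0.71 0.87 -0 0 -0
```

Grip held (11 mm opening, 69 N). Lift smoothly and carry across high above the tin.

Call:
move_arm(steps="0 0 -1 0 0 0; 0 0 -2.5 0 0 0; 0 0 -3.6 0 0 0; 0 0 -3.6 0 0 0; 0 0 -3.6 0 0 0")

```text
clock: 18.65
tcp_pos: [0.4363, -0.2, 0.1755]
ee_rot: [[0.15, 0.989, -0.001], [0.989, -0.15, 0.001], [0.0, -0.001, -1.0]]
ft_force: [1.0, -0.4, -0.6]
opening: 0.129
finger_force: 68.2
```

Call:
move_arm(steps="0 0 -2.5 0 0 0; 0 0 -1.3 0 0 -1; -0.2 -1 0 0 0 -1; 1 -0.5 0 0 0 -0.9; 2.5 0 0 0 0 0")

```text
clock: 19.07
tcp_pos: [0.4244, -0.1666, 0.2123]
ee_rot: [[0.102, 0.995, -0.0], [0.995, -0.102, -0.001], [-0.001, -0.0, -1.0]]
ft_force: [0.6, 0.7, -0.8]
opening: 0.129
finger_force: 68.2
```

```bash
python3 - <<'E'
from h import *
s=manip.observe();print(s["clock"],s["tcp_pos"],s["opening"],s["finger_force"],np.round(s["q"],1))
P=imaging.camera_params("wrist");a=imaging.snapshot("wrist");save(a,"w7.png")
for n in ["stencil_plate","stencil_grip"]:
  print(n,[(round(r["confidence"],2),world("wrist",r["at"],P).round(4)) for r in nets.pinpoint(n,"wrist")[:3]],rect("wrist",n,s["tcp_pos"][2]-.03,P))
a=plan([.420,.15,.215],-5.6,n=9);plan([.3793,.2819,.18],-5.6,n=5,start=a)
E
```

```text
19.0667 [ 0.42442834 -0.16659283  0.2122819 ] 0.12914608353903992 68.23135256767273 [-2.670e+01  1.000e+01  1.028e+02 -1.000e-01  6.720e+01 -2.080e+01]
stencil_plate [(0.69, array([ 0.4846, -0.1681,  0.1814]))] [(0.87, array([ 463.1, -174.9]), array([107.7,  97. ]), 'long axis deg', np.float32(84.2))]
stencil_grip [(0.66, array([ 0.4273, -0.1673,  0.2089]))] [(0.66, array([ 463.1, -175.2]), array([107.5,  96.9]), 'long axis deg', np.float32(83.9))]
3.48 -0.4 -0.04 -0 -0 -0; 3.48 -0.4 -0.03 -0 -0 -0; 3.48 -0.4 -0.04 -0 -0 -0; 3.48 -0.4 -0.03 -0 -0 -0; 3.48 -0.41 -0.04 -0 -0 -0
3.48 -0.4 -0.03 -0 -0 -0; 3.48 -0.41 -0.04 -0 -0 -0; 3.48 -0.4 -0.03 -0 -0 -0; 3.48 -0.41 -0.04 -0.1 -0 -0.1
2.55 -1.07 0.7 0 -0 0; 2.55 -1.07 0.7 0 -0 0; 2.54 -1.06 0.7 0 -0 0; 2.55 -1.07 0.7 0 -0 0; 2.54 -1.06 0.7 0 -0 0
```

View pics/w7.png

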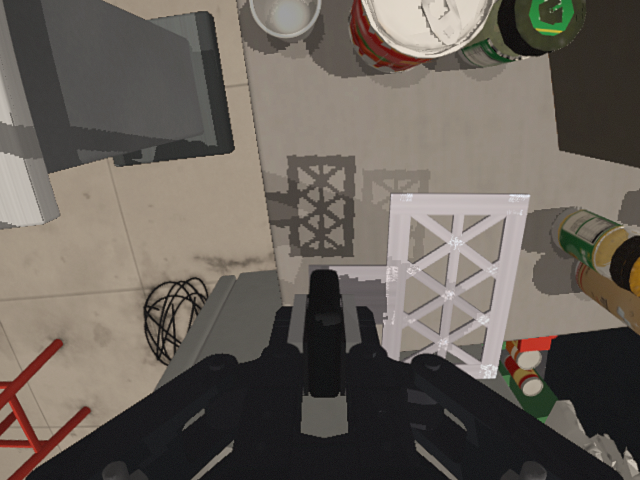

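The stencil is held level. Its plate corners are at px (391,195), (530,195), (497,378) and (384,372), and the tin, jar and glass are ahead at the top of the picture. I'll take the plate's offset from the tool, then carry across.

Call:
move_arm(steps="3.48 -0.4 -0.1 0 0 0; 3.48 -0.4 -0.1 0 0 0; 3.48 -0.4 -0.04 0 0 0; 3.48 -0.4 -0.03 0 0 0; 3.48 -0.41 -0.04 0 0 0")

```text
clock: 19.73
tcp_pos: [0.4229, 0.0104, 0.2151]
ee_rot: [[0.101, 0.995, -0.0], [0.995, -0.101, -0.0], [-0.0, -0.0, -1.0]]
ft_force: [1.2, 0.3, 0.3]
opening: 0.128
finger_force: 68.2
```

Call:
move_arm(steps="3.48 -0.4 0 0 0 0; 3.48 -0.4 0 0 0 0; 3.48 -0.4 0 0 0 0; 3.3 -0.41 0 0 0 0; 2.55 -1.07 0 0 0 0")

```text
clock: 20.15
tcp_pos: [0.4141, 0.1765, 0.2153]
ee_rot: [[0.099, 0.995, 0.002], [0.995, -0.099, 0.001], [0.001, 0.002, -1.0]]
ft_force: [1.4, 0.6, -0.8]
opening: 0.128
finger_force: 68.2
```

Call:
move_arm(steps="2.55 -1.07 0.7 0 0 0; 2.3 -1.06 0.7 0 0 0; 1.5 -0.9 0.7 0 0 0; 0 0 0 0 0 0; 0 0 0 0 0 0")

```text
clock: 20.57
tcp_pos: [0.3883, 0.2406, 0.1936]
ee_rot: [[0.097, 0.995, -0.001], [0.995, -0.097, -0.001], [-0.001, -0.001, -1.0]]
ft_force: [-0.3, -0.3, -1.3]
opening: 0.131
finger_force: 68.2
```

```bash
cat > st.py <<'E'
from h import *
s=manip.observe();p=np.array(s["tcp_pos"]);R=np.array(s["ee_rot"]);print(s["clock"],p,R[:,1].round(4),s["opening"],np.round(s["dq"],1))
P=imaging.camera_params("wrist");a=imaging.snapshot("wrist");save(a,"w8_%d.png"%(s["clock"]*100))
for n in ["stencil_plate","stencil_grip","slab_next_centre"]:
  print(n,[(round(r["confidence"],2),world("wrist",r["at"],P).round(4)) for r in nets.pinpoint(n,"wrist")[:2]])
m=(a.min(2)>190)&(np.abs(a.astype(int).max(2)-a.min(2))<30)
plan([.3793,.2819,.15],-5.6)
E
python3 st.py; python3 - <<'E'
from h import *
# offset from picture w7: tool then at
tp=np.array([.42442834,-.16659283,.2122819]);y=np.array([.995,-.102,0]);Z=np.array([0,0,-1.]);x=np.cross(y,Z)
s=manip.observe();R=np.array(s["ee_rot"]);P=imaging.camera_params("wrist");T=np.c_[x,y,Z]
# camera in tool frame from now, re-posed
Rc=np.array(P["R"])@R; tc=np.array(P["t"])+np.array(P["R"])@np.array(s["tcp_pos"])
Q=dict(P);Q["R"]=Rc@T.T;Q["t"]=tc-Q["R"]@tp
c=ray("wrist",[(391,195),(530,195),(497,378),(384,372)],tp[2]-.030,Q)
print("plate in tool cm",(T.T@(c.mean(0)-tp)*100).round(2))
for v in (c[0]-c[3],c[1]-c[2],c[1]-c[0],c[2]-c[3]): v=T.T@v; print(np.hypot(*v[:2]).round(4),np.degrees(np.arctan2(v[1],v[0])).round(1))
E
```

```text
20.5667 [0.38832281 0.24058056 0.19361518] [ 0.9952 -0.0975 -0.0012] 0.13056720909342065 [-1.9 -0.8 -0.6 -0.4  0.1 -0.2]
stencil_plate [(0.92, array([0.4473, 0.2407, 0.1603]))]
stencil_grip [(0.83, array([0.388 , 0.2419, 0.1935]))]
slab_next_centre [(0.95, array([0.4417, 0.2737, 0.0336]))]
2.05 -0.72 2.23 0 0 -0.1; 2.05 -0.72 2.22 0 0 -0.1
plate in tool cm [0.17 5.86 3.  ]
0.0906 -1.2
0.0961 -0.4
0.0602 89.7
0.0593 95.0
```

Call:
move_arm(steps="2.0 -0.72 2.2 0 0 0; 1.9 -0.72 2.2 0 0 0; 0 0 0 0 0 0; 0 0 0 0 0 0; 0 0 0 0 0 0")

```text
clock: 21.18
tcp_pos: [0.3789, 0.28, 0.1507]
ee_rot: [[0.1, 0.995, 0.001], [0.995, -0.1, -0.0], [-0.0, 0.001, -1.0]]
ft_force: [-1.0, -0.6, -0.2]
opening: 0.132
finger_force: 68.3
```

```bash
python3 - <<'E'
from h import *
s=manip.observe();p=np.array(s["tcp_pos"]);R=np.array(s["ee_rot"]);print(s["clock"],p,R.round(4),np.round(s["dq"],1))
a=[imaging.snapshot(c) for c in ("wrist","top","side")]
for c in ("wrist","top","side"):
  for n in ["stencil_plate","stencil_grip","slab_next_centre"]:
    print(c,n,[(round(r["confidence"],2),world(c,r["at"]).round(4)) for r in nets.pinpoint(n,c)[:2]])
print(rect("top","stencil_plate",p[2]-.03),rect("side","stencil_plate",p[2]-.03))
save(a[0],"w9.png");
t=cv2.resize(a[1][230:310,180:280],(400,320),interpolation=2);u=cv2.resize(a[2][240:400,270:400],(400,492),interpolation=2)
o=np.zeros((492,800,3),np.uint8);o[:320,:400]=t;o[:,400:]=u;save(o,"ts9.png")
E
```

```text
21.1833 [0.37889267 0.2800205  0.15073937] [[ 9.99e-02  9.95e-01  5.00e-04]
 [ 9.95e-01 -9.99e-02 -4.00e-04]
 [-3.00e-04  6.00e-04 -1.00e+00]] [-0.3 -0.8 -0.6  0.  -0.1  0.1]
wrist stencil_plate [(0.77, array([0.4398, 0.2798, 0.1192]))]
wrist stencil_grip []
wrist slab_next_centre [(0.93, array([0.4406, 0.2746, 0.0319]))]
top stencil_plate [(0.96, array([0.4387, 0.2796, 0.1187]))]
top stencil_grip [(0.9, array([0.3809, 0.2801, 0.1508]))]
top slab_next_centre [(0.6, array([0.4319, 0.269 , 0.0369]))]
side stencil_plate [(0.97, array([0.4348, 0.2762, 0.1198])), (0.5, array([0.3786, 0.2818, 0.1517]))]
side stencil_grip [(0.55, array([0.3807, 0.2792, 0.1524]))]
side slab_next_centre [(0.63, array([0.4363, 0.2788, 0.038 ]))]
[(0.6, array([422.4, 275.8]), array([97.9, 91.9]), 'long axis deg', np.float32(83.3)), (0.22, array([491.9, -22.9]), array([72.3, 79.1]), 'long axis deg', np.float32(135.3))] [(0.77, array([421.3, 273.2]), array([107.1,  95.9]), 'long axis deg', np.float32(85.9))]
```

View pics/w9.png

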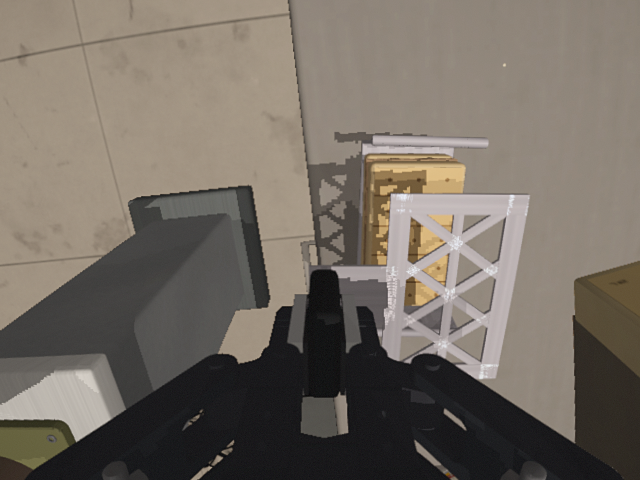

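The stencil is level above the stack. Visible plate corners are (391,195), (529,195) and (494,379), with the top slab beneath at (412,230).

```bash
python3 - <<'E'
from h import *
s=manip.observe();p=np.array(s["tcp_pos"]);R=np.array(s["ee_rot"]);print(p)
c=ray("wrist",[(391,195),(529,195),(494,379)],p[2]-.030)
ctr=(c[0]+c[2])/2
for v in (c[1]-c[2],c[1]-c[0]): print(np.hypot(*v[:2]).round(4),np.degrees(np.arctan2(v[1],v[0])).round(2))
print("plate",ctr.round(4),"in tool",(R.T@(ctr-p)*100).round(2))
k=ray("wrist",[(371,163),(465,164)],.043); print("slab far corners",k.round(4))
E
```

```text
[0.37816701 0.28068925 0.15029755]
0.0967 84.1
0.0597 -5.42
plate [0.4352 0.275  0.1203] in tool [0.01 5.73 3.  ]
slab far corners [[0.4113 0.328  0.043 ]
 [0.4693 0.322  0.043 ]]
```

View pics/ts9.png

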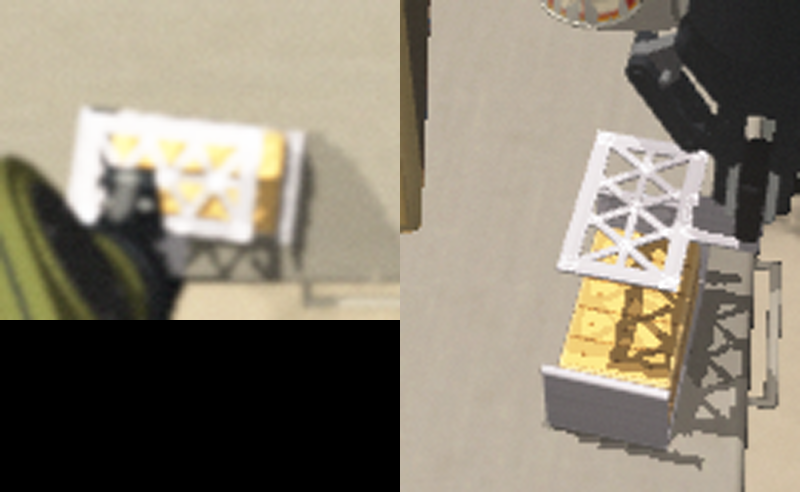

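Side view: the stencil is level and parallel over the stack, ahead of the lowering. Offset to close is about 1 mm; descend gently.

```bash
python3 - <<'E'
from h import *
s=manip.observe();print(s["tcp_pos"])
plan([.3796,.2816,.105],-5.6,n=4)
E
```

```text
[0.37816701 0.28068925 0.15029755]
0.03 0.03 1.13 -0 0 -0; 0.03 0.03 1.13 -0 0 -0; 0.02 0.04 1.13 -0 0 -0.1; 0.03 0.03 1.14 -0 0 -0
```

Call:
move_arm(steps="0.03 0.03 1 0 0 0; 0.03 0.03 1.2 0 0 0; 0.02 0.03 1.2 0 0 0; 0.02 0.03 0.8 0 0 0; 0 0 0.3 0 0 0")

```text
clock: 22.3
tcp_pos: [0.3789, 0.2812, 0.1041]
ee_rot: [[0.099, 0.995, -0.002], [0.995, -0.099, -0.001], [-0.001, -0.002, -1.0]]
ft_force: [0.5, -0.1, -1.6]
opening: 0.134
finger_force: 68.3
```

Call:
move_arm(steps="0 0 0 0 0 0; 0 0 0 0 0 0; 0 0 0 0 0 0; 0 0 0 0 0 0")

```text
clock: 22.63
tcp_pos: [0.3799, 0.2818, 0.1059]
ee_rot: [[0.1, 0.995, 0.001], [0.995, -0.1, 0.001], [0.001, 0.001, -1.0]]
ft_force: [0.5, 0.1, -1.3]
opening: 0.132
finger_force: 68.3
```

```bash
python3 - <<'E'
from h import *
s=manip.observe();print(s["tcp_pos"],np.array(s["ee_rot"]).round(4)[:,1])
plan([.3796,.2816,.085],-5.6,n=4)
E
```

```text
[0.37994026 0.28184131 0.10586752] [ 0.995  -0.0995  0.001 ]
-0.01 -0.01 0.52 0 -0 -0; -0.01 -0.01 0.52 0 -0 -0; -0 -0.01 0.52 0 -0 -0.1; -0.01 -0 0.53 0.1 -0 -0
```

Call:
move_arm(steps="0 0 0.4 0 0 0; 0 0 0.5 0 0 0; 0 0 0.5 0 0 0; 0 0 0.4 0 0 0; 0 0 0.2 0 0 0")

```text
clock: 23.05
tcp_pos: [0.379, 0.2813, 0.0844]
ee_rot: [[0.1, 0.995, -0.001], [0.995, -0.1, -0.001], [-0.001, -0.001, -1.0]]
ft_force: [0.5, 0.2, -1.6]
opening: 0.131
finger_force: 68.3
```

Call:
move_arm(steps="0 0 0 0 0 0; 0 0 0 0 0 0; 0 0 0 0 0 0; 0 0 0 0 0 0; 0 0 0 0 0 0")

```text
clock: 23.47
tcp_pos: [0.3796, 0.2817, 0.0855]
ee_rot: [[0.1, 0.995, 0.0], [0.995, -0.1, 0.0], [0.0, 0.0, -1.0]]
ft_force: [-0.3, 0.7, -0.8]
opening: 0.134
finger_force: 68.3
```

```bash
python3 - <<'E'
from h import *
s=manip.observe();p=np.array(s["tcp_pos"]);R=np.array(s["ee_rot"]);print(s["clock"],p,R.round(4)[:,1],s["ft_force"],np.round(s["dq"],2))
print("plate est",p+R@[0,.0576,.032])
a=[imaging.snapshot(c) for c in ("wrist","side")]
for c in ("wrist","side"):
  for n in ["stencil_plate","slab_next_centre"]:
    print(c,n,[(round(r["confidence"],2),world(c,r["at"]).round(4)) for r in nets.pinpoint(n,c)[:2]])
u=cv2.resize(a[1][270:390,300:400],(480,576),interpolation=2);v=cv2.resize(a[0][120:420,270:550],(320,343))
o=np.zeros((576,800,3),np.uint8);o[:,:480]=u;o[:343,480:]=v;save(o,"fin.png")
E
```

```text
23.4667 [0.37964931 0.28165922 0.0854839 ] [ 9.95e-01 -9.95e-02  3.00e-04] [-0.33861593  0.70768184 -0.82885263] [-0.06 -0.15  0.06 -0.05  0.01  0.04]
plate est [0.43697522 0.27593398 0.05350387]
wrist stencil_plate [(0.82, array([0.4422, 0.2825, 0.0531]))]
wrist slab_next_centre [(0.58, array([0.4418, 0.2704, 0.0297]))]
side stencil_plate [(0.94, array([0.4334, 0.2761, 0.0547]))]
side slab_next_centre [(0.91, array([0.4391, 0.2778, 0.0349]))]
```

View pics/fin.png

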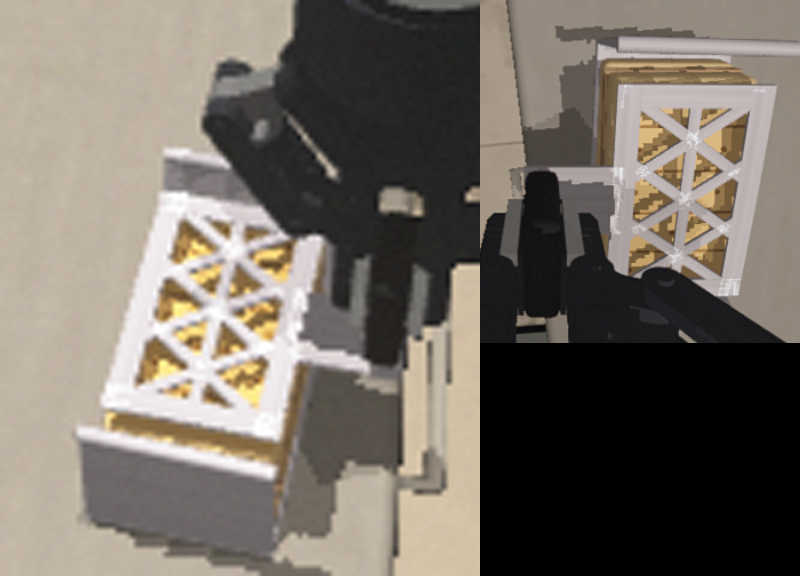

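Both views show the stencil level just above the top slab and centred over it, clear of the stand's lips. By my measurement the plate centre is (437.0, 275.9) mm against the slab's (436.5, 276), with the underside about 10.5 mm above it. Handing in.

```bash
python3 -c "
from rig import ticket
print(ticket.job_done())"
```

```text
the job is handed in; nothing more can be done
None
```

The job is handed in at about 23.6 s with no verdict returned: pad and second slab are stacked squarely in the stand, and the stencil is held level by its grip about 10 mm above the top slab, centred to about a millimetre by the corner measurements; the networks' less exact points put it up to 12 mm off.

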